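# Refit the spring-loaded roller in the bench conveyor

## Robot

A 6-joint arm with a two-finger parallel gripper is mounted at the origin on the work surface. World frame = base frame: x ahead of the robot, y to its left, z up, the work surface at z = 0. Lengths are in m, angles in rad, forces in N, time in s.
With the tool pointing down it reaches from about 0.25 to 0.775 m from the base axis. Payload 4 kg.
Tool frame: the origin (TCP) lies between the finger pads; the fingertips stand bot.tip_reach ahead of it and the grasp point (between the pads) lies 3 mm ahead of it (bot.tip_reach is the distance from the TCP to the fingertips, in m); z points along the fingers, y is the line along which they close (so a half turn about z gives the same grasp; the last joint's range is limited). The gripper opens to 85 mm and grips with 20 to 120 N. Pads are 22 mm wide; open, the fingers measure 114 mm over their backs; the gripper's body (76 mm by 85 mm) begins 54 mm behind the grasp point. The pads swing forward as they close: fully open they stand 13 mm farther back than shut.
Start: joints at [-1.308, 0.087, 1.371, -0, 1.684, -0.103], TCP at [0.197, -0.514, 0.253] pointing down, gripper open.
Joint ranges: [-3.1, 3.1], [-0.76, 2.03], [0.27, 2.55], [-1.08, 4.22], [0.17, 2.65], [-2.57, 2.57]. Speed limits (rad/s): [2.79, 2.79, 3.14, 3.14, 3.14, 3.14].

## Interface

Orientations are given as a 3x3 rotation matrix whose columns are the frame's x, y, z axes.
In Python, from cell import bot, cams, finder gives the robot as it stands.
- The arm moves only by the tool drive_tool, never from a script. Its argument "targets" is a list that holds one entry, the list of rows, each a list of 7 numbers: the shift along the tool's x, y, z in mm, then the turn, a rotation vector about the tool's x, y, z in rad, then the closure, from -1 (fully open) to 1 (shut). A call has 1 to 12 rows; each row shifts and turns the commanded pose from where the row before left it, along the tool's axes as they then stand; what a row does not reach is not made up. A row lasts 1/8 s, in which the tool goes at most 62.5 mm and 10.7 degrees, less where a joint would pass 70% of its speed; a pose out of reach is approached as far as the arm can. A call with a gripper value outside its range is refused whole. The fingers move at their own pace and stop on an object; "grip_force" is the grip in N (left out, the last holds). Time passes only in rows, so rows that do not move let the fingers close. It gives the time, the measured TCP pose, the force, the opening and the grip force at its end, in the units of the state.
- bot.state(): the state, without advancing time (a new reading comes with each control period).
- cams.snapshot(name): name is "scene" or "top"; returns a dict with "pixels" (400x640x3 uint8, blue, green, red), "camera_matrix" (3x3 intrinsics, pixels), "dist_coeffs" ([k1, k2, p1, p2, k3] as OpenCV has them; the pictures are not rectified), "world_from_camera" (4x4, takes a point from camera to world coordinates). Camera axes: x right, y up, looking along -z (the intrinsics and any distortion apply to the point x, -y, -z); pixel columns grow to the right and rows downward; lengths in m; the calibration is good to about 2 mm. A picture is of the moment at which its call begins. There is no depth.
- bot.hand_in(): hands the job in; it is judged then, once.
Trained networks look in a picture, given as the dict that the camera call returned (one of the last four; its "shot" number tells which), for a name from the list of things; names that differ only in an ending like _2 or _b are one class to them, and where a whole thing is asked for, a point or a joint stands for the part that bears it (a point fixed in the world has none). Each returns a list of dicts, best first, with "confidence" (0 to 1); they miss things now and then, are a little off and sometimes report something else, mostly with a low value. They report only what shows in the picture. A call takes as long as a camera call. They do not tell look-alikes from the thing itself.
- finder.boxes_of(picture, query): "position" ([column, row] in pixels, amid what is visible of it).
- finder.spot_point(picture, query): "position" ([column, row] in pixels: a listed point, or the origin of a listed thing).
The state is a dict: "time_s": time; "qpos": joint angles; "qvel": joint speeds; "joint_torque": joint torques, N m; "tool_pos": TCP position; "eef_rot": TCP orientation; "force": force on the tool from outside, world axes, zero at the start; "moment": the same for the moment, N m; "width": finger opening in m; "grip_force": force on a finger pad.
Only numpy, scipy, OpenCV 4.12 (cv2) and the standard library are available. Lean on these libraries where they do the work, as an engineer would, in place of code of your own. Each camera call takes 0.05 s, during which the arm holds its last target. There are 200 camera calls.

## Task

Take the spare spring-loaded roller out of its blue cradle and fit it in the empty middle place of the short roller conveyor: press its sprung pin in against one orange end cup, bring the other pin in line with the other cup, and let the spring hold the roller level with a pin in each cup. Work gently, never forcing the roller hard against the conveyor or driving the spring to its stop, then let go and leave everything else where it is.

Things in the scene. Friction and masses are not known exactly. Their poses are not given: they have to be found in the camera images.
- roller_mid (a point): Centre of the spare roller: aluminium cylinder 32 mm diameter, 130 mm long, about 0.35 kg, lying level in the V-notches of the blue cradle, axis about 60 mm above the bench. Its axis is the point's y axis, the end with the red band and brass sprung pin at +y. It is round about y, so x and z mean nothing. Balance point within 4 mm of the centre.
- roller: The same roller with its pins, origin and axes as roller_mid. Both pins are 10 mm in diameter with domed tips: the brass sprung pin's tip is at y = +99 mm when free, the dark steel fixed pin's tip at y = -83 mm (182 mm tip to tip). To dip the sprung pin between the plates while the other end stays above the opposite plate, the roller has to be tilted about 14 degrees.
- plunger (a joint): How far the brass sprung pin is pushed into the roller, m: 0 free, 0.018 at its hard stop. The spring pushes back with about 4 N at the start, rising 0.35 N per mm to about 10 N at the stop; it is damped, so it moves out slowly. Seated in the conveyor it is pressed in about 6 mm; to bring the other pin inside the mouth of its cup it must be pressed in at least 13 mm.
- seat (a point): Middle of the conveyor's empty place, 90 mm above the bench, at the height of the cups' centres; y runs along the roller axis from cup to cup, z is up. The cups lie on this axis in x and z, but the pair of cups is clamped up to 12 mm to either side of this point along y: that offset is not measured and has to be felt or seen.
- conveyor: Fixed roller conveyor; origin on the bench under seat, same axes. Two like orange end cups face each other (the roller fits either way round): blind sockets 15 mm wide inside, 7 mm deep, mouths 162 mm apart, bottoms 176 mm apart; their dark plates' tops are 12 mm above seat. Fitted 32 mm rollers at x = +-90 mm, rails at y = +-116 mm, both at most 16 mm above seat; bar 36 mm below seat.
- cradle: Blue plastic cradle, fixed to the bench, base 100 x 130 x 8 mm, y along the roller, origin under its centre. Its two V-notches carry the roller from 43 to 57 mm either side of the cradle's centre; between them there is free room for fingers down to the base.
- carton: Bystander: cardboard box 90 x 120 x 60 mm, origin under its centre.
- small_bin: Bystander: open blue bin 150 x 100 x 70 mm, origin under its centre.
- spanner: Bystander: steel spanner 160 mm long, lying flat along its x axis.
- grease_jar: Bystander: white jar with red cap, 60 mm diameter, 70 mm high, origin under its centre.
- bearing: Bystander: steel ring 44 mm diameter, 14 mm high, lying flat.
- plain_roller: Bystander: grey plastic roller without pins, 32 mm diameter, 100 mm high, standing on end.
Not all that is in view belongs to the job. Of the things shaped like the roller, the aluminium one is meant.

How it is judged:
By the outcome, as a careful person would: the job done as asked, in the order asked, and still so for the second after the job is handed in, with the robot touching nothing.
It also fails if it takes over 72 s, if anything falls off the work surface, if the arm or the gripper's body presses on something with over 40 N, if the wrist force passes 120 N, or if a joint passes its speed limit or range.

## Working session

There is one attempt and no reset: what is moved stays moved. The work goes in short steps, Python scripts to look and compute and a tool call to move; the robot and the scene stay as the last step left them, time stands still between calls to the robot, and variables do not carry over. Pictures are saved under pics/ and viewed, at most 11 in all, crops included, and the job is handed in when it is done.

Besides the shell and the picture viewer there is one more tool, called after ">>>" as a command line: name --argument value ..., lists and objects as JSON in quotes. drive_tool: Moves the arm, as the interface text tells. Its arguments: {"type":"object","properties":{"targets":{"type":"array","items":{"type":"array","items":{"type":"array","items":{"type":"number"}}}},"grip_force":{"type":"number"}},"required":["targets"]}

```bash
mkdir -p pics; ls
cat > h.py <<'E'
import numpy as np, cv2
from cell import bot, cams, finder
def ray(p,uv):
    K=np.array(p["camera_matrix"],float);d=np.array(p["dist_coeffs"],float);T=np.array(p["world_from_camera"])
    x,y=cv2.undistortPoints(np.array([[uv]],float),K,d)[0,0]
    return T[:3,3],T[:3,:3]@np.array([x,-y,-1])
def atz(p,uv,z):
    o,r=ray(p,uv);return o+r*(z-o[2])/r[2]
def proj(p,X):
    K=np.array(p["camera_matrix"],float);d=np.array(p["dist_coeffs"],float);T=np.array(p["world_from_camera"])
    c=(np.atleast_2d(X)-T[:3,3])@T[:3,:3]*[1,-1,-1]
    return cv2.projectPoints(c,np.zeros(3),np.zeros(3),K,d)[0][:,0]
E
python3 - <<'E'
from h import *
s=bot.state();print(s["tool_pos"],s["eef_rot"],s["width"],s["force"],bot.tip_reach)
Z=dict(roller_mid=.06,seat=.09,roller=.06,conveyor=0,cradle=0,carton=0,small_bin=0,grease_jar=0,plain_roller=.05,spanner=0,bearing=0)
for c in("top","scene"):
    p=cams.snapshot(c);cv2.imwrite(f"pics/{c}0.png",p["pixels"])
    print(c,np.round(p["world_from_camera"],3).tolist())
    for n,z in Z.items():
        for f in finder.spot_point(p,n)[:2]:
            print(n,np.round(f["position"],1),round(f["confidence"],2),np.round(atz(p,f["position"],z),4))
E
```

```text
pics
[ 0.19659986 -0.51317167  0.2520849 ] [[ 9.33849542e-01  3.57665570e-01 -6.10403563e-04]
 [ 3.57666016e-01 -9.33846879e-01  2.24228457e-03]
 [ 2.31964526e-04 -2.31227703e-03 -9.99997300e-01]] 0.08529389387483284 [-0.44337048 -0.208012    0.40499012] 0.022
top [[0.002, 0.983, -0.186, 0.312], [-1.0, 0.0, -0.008, 0.004], [-0.008, 0.186, 0.982, 1.239], [0.0, 0.0, 0.0, 1.0]]
roller_mid [274.7 255.8] 0.88 [0.3807 0.1161 0.06  ]
roller_mid [261.8 189.6] 0.64 [0.5509 0.1524 0.06  ]
seat [395.8 196.4] 0.65 [ 0.5275 -0.1884  0.09  ]
seat [467.6 151.2] 0.42 [ 0.6464 -0.3794  0.09  ]
roller [169.  293.9] 0.86 [0.2828 0.3825 0.06  ]
roller [271.6 255.1] 0.82 [0.3825 0.124  0.06  ]
conveyor [391.1 201.5] 0.63 [ 0.5304 -0.1903  0.    ]
cradle [266.8 193.3] 0.72 [0.5529 0.1461 0.    ]
carton [169.4 224.1] 0.93 [0.4678 0.4101 0.    ]
carton [294.3 111. ] 0.54 [0.7888 0.0741 0.    ]
small_bin [487.7 215.8] 0.74 [ 0.4908 -0.4542  0.    ]
small_bin [390.5 201.1] 0.66 [ 0.5315 -0.1887  0.    ]
grease_jar [348.  114.4] 0.59 [ 0.7786 -0.0768  0.    ]
plain_roller [299.3 110.1] 0.64 [0.7721 0.0578 0.05
[... 350 characters left out ...]
.9 [0.4043 0.1261 0.06  ]
roller [461.2 165.9] 0.86 [0.3321 0.3856 0.06  ]
conveyor [247.2 199.8] 0.88 [ 0.5238 -0.1956  0.    ]
cradle [371.2 226.6] 0.57 [0.5442 0.1599 0.    ]
cradle [467.8 276.5] 0.48 [ 0.6435  0.4168 -0.    ]
carton [467.4 277. ] 0.7 [0.6451 0.4158 0.    ]
carton [467.7 222.6] 0.68 [0.4802 0.4195 0.    ]
small_bin [168.3 178.3] 0.65 [ 0.4946 -0.4423  0.    ]
grease_jar [264.3 288.3] 0.93 [ 0.7718 -0.0799  0.    ]
grease_jar [464.8 222.6] 0.6 [0.4818 0.4116 0.    ]
plain_roller [320.6 305.6] 0.87 [0.8073 0.0673 0.05  ]
spanner [466.6 275.4] 0.87 [0.641  0.4139 0.    ]
bearing [152.4 231.2] 0.75 [ 0.6712 -0.4149  0.    ]
bearing [165.  178.2] 0.62 [ 0.4962 -0.4518  0.    ]
```

View pics/top0.png

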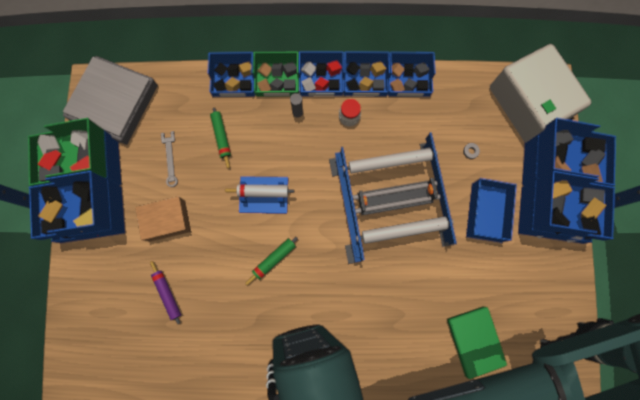

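View pics/scene0.png

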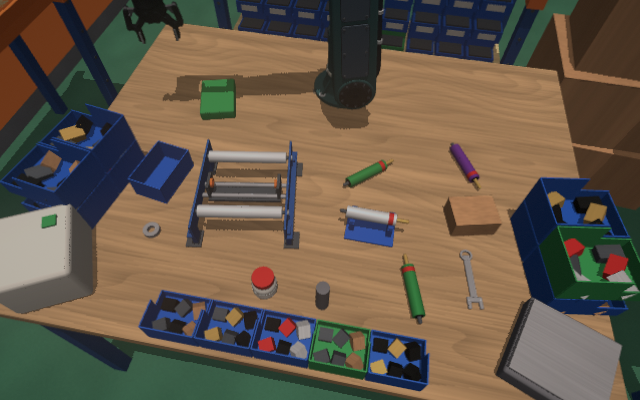

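Top view: the aluminium roller lies in the blue cradle at about (263,191), red band to the left (+y). The conveyor's middle place is at about (397,196), with orange cups near (361,205) and (432,189). The green and purple rollers are decoys. In the scene view the roller is at (370,217) and the cups at about (211,187) and (282,190). I'll zoom in for accuracy.

Run:
```python
from h import *
t=cv2.imread("pics/top0.png");s=cv2.imread("pics/scene0.png")
def c(im,u,v,w,h,k):return cv2.resize(im[v:v+h,u:u+w],None,fx=k,fy=k,interpolation=cv2.INTER_CUBIC)
# panels: 400x300 each
P=[c(t,220,165,80,60,5),c(t,347,166,100,75,4),c(s,330,190,80,60,5),c(s,197,150,100,75,4)]
for i,(u,v,k,n) in enumerate([(220,165,5,10),(347,166,4,10),(330,190,5,10),(197,150,4,10)]):
    for a in range((u+9)//10*10,u+400//k,10):
        x=int((a-u+.5)*k);cv2.line(P[i],(x,0),(x,6),(0,255,255),1);cv2.putText(P[i],str(a),(x-10,16),0,.33,(0,255,255),1)
    for b in range((v+9)//10*10,v+300//k,10):
        y=int((b-v+.5)*k);cv2.line(P[i],(0,y),(6,y),(0,255,255),1);cv2.putText(P[i],str(b),(8,y+4),0,.33,(0,255,255),1)
cv2.imwrite("pics/z0.png",np.vstack([np.hstack(P[:2]),np.hstack(P[2:])]))
# orange blobs
for nm,im,(u,v,w,h) in(("top",t,(347,150,100,90)),("scene",s,(197,140,105,80))):
    hsv=cv2.cvtColor(im[v:v+h,u:u+w],cv2.COLOR_BGR2HSV)
    m=cv2.inRange(hsv,(5,150,120),(18,255,255))
    n,l,st,ce=cv2.connectedComponentsWithStats(m)
    for i in range(1,n):
        if st[i,4]>3:print(nm,st[i]+[u,v,0,0,0],ce[i]+[u,v])
```

```text
top [429 184   4  10  31] [430.4516129  188.35483871]
top [364 196   3   9  21] [365.04761905 200.0952381 ]
scene [210 178   4   8  21] [210.9047619  181.33333333]
scene [274 179   3   8  19] [275.15789474 182.10526316]
```

View pics/z0.png

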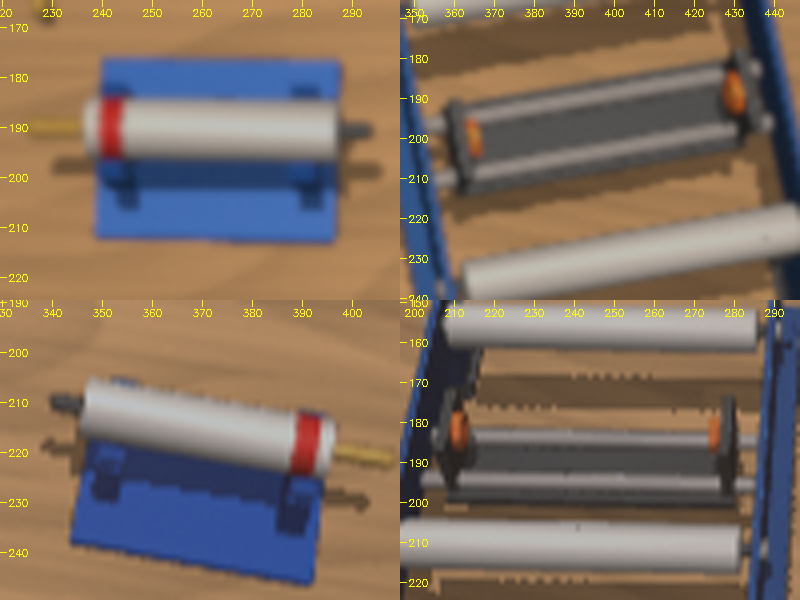

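The close-ups show the barrel at about u 237–287 in the top view, with the brass pin at left (+y). Both cups' mouths are visible. Now I'll fit the axes.

```bash
cat >> h.py <<'E'
def mid(p,q,uv1,uv2):
    o1,r1=ray(p,uv1);o2,r2=ray(q,uv2)
    a=np.linalg.lstsq(np.c_[r1,-r2],o2-o1,rcond=None)[0]
    A,B=o1+a[0]*r1,o2+a[1]*r2
    return (A+B)/2,np.linalg.norm(A-B)
def barrel(im,roi):
    """bright low-saturation blob -> the two end points of its mid line"""
    u,v,w,h=roi;hsv=cv2.cvtColor(im[v:v+h,u:u+w],cv2.COLOR_BGR2HSV)
    m=cv2.inRange(hsv,(0,0,110),(180,60,255))|cv2.inRange(hsv,(0,120,110),(4,255,255))|cv2.inRange(hsv,(172,120,110),(180,255,255))
    m=cv2.morphologyEx(m,cv2.MORPH_OPEN,np.ones((4,4)))
    n,l,st,ce=cv2.connectedComponentsWithStats(m)
    i=1+np.argmax(st[1:,4]);pts=np.argwhere(l==i)[:,::-1]+[u,v]
    c=pts.mean(0);d=np.linalg.svd(pts-c,full_matrices=False)[2][0]
    s=(pts-c)@d;k=(s.max()-s.min()+1)/2;cc=c+d*(s.max()+s.min())/2
    return cc-d*k,cc+d*k,st[i,4]
E
python3 - <<'E'
from h import *
p,q=cams.snapshot("top"),cams.snapshot("scene")
for nm,z,a,b in(("spare",.06,(225,175,75,30),(332,195,70,40)),("near",.09,(355,210,100,40),(195,145,100,25)),("far",.09,(340,140,100,40),(190,195,102,35))):
    for P,r in((p,a),(q,b)):
        e=barrel(P["pixels"],r);A,B=atz(P,e[0],z),atz(P,e[1],z)
        if A[1]>B[1]:A,B=B,A
        d=B-A;print(nm,P is p,np.round(e[0],1),np.round(e[1],1),e[2],"c",np.round((A+B)/2,4),"len",np.round(np.linalg.norm(d),4),"yaw",np.round(np.arctan2(-d[0],d[1]),4))
for a,b in(((430.45,188.35),(210.9,181.3)),((365.05,200.1),(275.2,182.1))):print("cup",mid(p,q,a,b),atz(p,a,.09),atz(q,b,.09))
for a,b in(((225.,190.1),(408.2,221.6)),((294,191),(340,210.2))):print("tip",mid(p,q,a,b),atz(p,a,.06),atz(q,b,.06))
E
```

```text
spare True [245.5 191.1] [288.5 190.9] 470 c [0.5473 0.139  0.06  ] len 0.1116 yaw 0.0039
spare False [346.9 210.9] [397.5 219.8] 512 c [0.5469 0.1553 0.06  ] len 0.1329 yaw -0.0125
near True [448.8 222.8] [363.3 237.9] 1027 c [ 0.4418 -0.2125  0.09  ] len 0.2184 yaw 0.1717
near False [208.5 155.8] [286.6 157.6] 725 c [ 0.4416 -0.2065  0.09  ] len 0.216 yaw 0.167
far True [432.9 154.2] [349.7 168.2] 945 c [ 0.6191 -0.1806  0.09  ] len 0.2178 yaw 0.1729
far False [197.4 210.5] [282.6 212.1] 957 c [ 0.6188 -0.1748  0.09  ] len 0.2142 yaw 0.1717
cup (array([ 0.54686487, -0.27529878,  0.09611563]), np.float64(0.0009598736399256998)) [ 0.54825267 -0.27728129  0.09      ] [ 0.54266699 -0.27750081  0.09      ]
cup (array([ 0.51680038, -0.10948332,  0.09631807]), np.float64(0.001377218926955019)) [ 0.5180675  -0.11079886  0.09      ] [ 0.51220454 -0.11039165  0.09      ]
tip (array([0.54926741, 0.24849502, 0.06175528]), np.float64(0.0009827356417175307)) [0.54963597 0.24835778 0.06      ] [0.54802157 0.24925125 0.06      ]
tip (array([0.54721032, 0.06993519, 0.05969509]), np.float64(0.0017872965798498828)) [0.54724907 0.06902994 0.06      ] [0.54728727 0.07083518 0.06      ]
```

Measurements agree with the sizes given. The seat is at about (0.530, -0.194) with yaw +0.171. The roller is at about (0.548, 0.152) with yaw near 0 and the sprung end at +y. Moving above the roller.

>>> drive_tool --targets '[[[0, 0, 0, 0, 0, -0.171, -1], [0, 0, 0, 0, 0, -0.171, -1], [0, 0, 0, 0, 0, -0.171, -1], [0, 0, 0, 0, 0, -0.171, -1], [0, 0, 0, 0, 0, -0.171, -1], [0, 0, 0, 0, 0, -0.171, -1], [0, 0, 0, 0, 0, -0.169, -1], [50, 26, 0, 0, 0, 0, -1], [50, 26, 0, 0, 0, 0, -1], [50, 26, 0, 0, 0, 0, -1], [50, 26, 0, 0, 0, 0, -1], [50, 26, 0, 0, 0, 0, -1]]]' --grip_force 100

```text
time_s: 2.8
tool_pos: [0.3298, -0.2633, 0.2536]
eef_rot: [[0.011, 1.0, 0.001], [1.0, -0.011, -0.001], [-0.001, 0.001, -1.0]]
force: [1.0, -0.2, -0.1]
width: 0.0855
grip_force: 0.0
```

>>> drive_tool --targets '[[[50, 26, 0, 0, 0, 0, -1], [50, 26, 0, 0, 0, 0, -1], [50, 26, 0, 0, 0, 0, -1], [50, 26, 0, 0, 0, 0, -1], [50, 26, 0, 0, 0, 0, -1], [50, 26, 0, 0, 0, 0, -1], [50, 26, 0, 0, 0, 0, -1], [45, 25, 0, 0, 0, 0, -1], [0, 0, 0, 0, 0, 0, -1], [0, 0, 0, 0, 0, 0, -1]]]'

```text
time_s: 4.05
tool_pos: [0.5399, 0.1276, 0.253]
eef_rot: [[0.01, 1.0, -0.001], [1.0, -0.01, -0.001], [-0.001, -0.001, -1.0]]
force: [-0.1, -0.5, 1.0]
width: 0.0853
grip_force: 0.0
```

Run:
```python
from h import *
s=bot.state();R=np.array(s["eef_rot"]);print(s["time_s"],s["tool_pos"],R.round(4).tolist(),s["width"],np.round(s["force"],2),np.round(s["qpos"],2))
print("to go mm tool",R.T@(np.array([.548,.152,.063])-s["tool_pos"])*1000)
p=cams.snapshot("scene");cv2.imwrite("pics/s1.png",p["pixels"])
```

```text
4.05 [0.53989998 0.1276413  0.25304568] [[0.0098, 1.0, -0.0008], [1.0, -0.0098, -0.0009], [-0.0009, -0.0008, -1.0]] 0.08533709911015099 [-0.06 -0.48  1.03] [ 0.13  0.1   1.36 -0.    1.68  0.14]
to go mm tool [ 24.6048289    8.01166834 190.01771562]
```

>>> drive_tool --targets '[[[24.5, 8, 30, 0, 0, 0, -1], [0, 0, 40, 0, 0, 0, -1], [0, 0, 40, 0, 0, 0, -1], [0, 0, 40, 0, 0, 0, -1], [0, 0, 25, 0, 0, 0, -1], [0, 0, 15, 0, 0, 0, -1], [0, 0, 0, 0, 0, 0, -1], [0, 0, 0, 0, 0, 0, -1]]]'

```text
time_s: 5.1
tool_pos: [0.5494, 0.1522, 0.065]
eef_rot: [[0.011, 1.0, 0.003], [1.0, -0.011, 0.0], [0.0, 0.003, -1.0]]
force: [0.1, 0.2, 0.3]
width: 0.0859
grip_force: 0.0
```

Run:
```python
from h import *
s=bot.state();print(s["tool_pos"],np.round(s["force"],2))
p=cams.snapshot("top");q=cams.snapshot("scene")
a=cv2.resize(p["pixels"][140:240,210:310],(400,400),interpolation=2);b=cv2.resize(q["pixels"][150:250,320:420],(400,400),interpolation=2)
cv2.imwrite("pics/g1.png",np.hstack([a,b]))
```

```text
[0.54943977 0.15219108 0.06497917] [0.09 0.2  0.33]
```

View pics/g1.png

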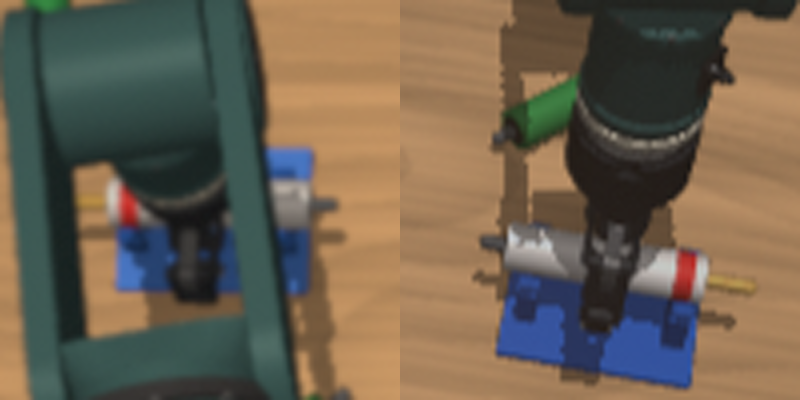

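The gripper straddles the barrel near its middle: in the scene crop the fingers are at x≈608 and the barrel spans 508–705. Closing and lifting.

>>> drive_tool --targets '[[[0, 0, 2, 0, 0, 0, 0], [0, 0, 0, 0, 0, 0, 1], [0, 0, 0, 0, 0, 0, 1], [0, 0, 0, 0, 0, 0, 1], [0, 0, 0, 0, 0, 0, 1], [0, 0, 0, 0, 0, 0, 1], [0, 0, 0, 0, 0, 0, 1], [0, 0, 0, 0, 0, 0, 1]]]' --grip_force 100

```text
time_s: 6.2
tool_pos: [0.5484, 0.1525, 0.0618]
eef_rot: [[0.01, 1.0, 0.0], [1.0, -0.01, 0.0], [0.0, 0.0, -1.0]]
force: [-3.2, 0.5, 4.9]
width: 0.0297
grip_force: 98.7
```

>>> drive_tool --targets '[[[0, 0, 0, 0, 0, 0, 1], [0, 0, -10, 0, 0, 0, 1], [0, 0, -30, 0, 0, 0, 1], [0, 0, -40, 0, 0, 0, 1], [0, 0, -40, 0, 0, 0, 1], [0, 0, -40, 0, 0, 0, 1], [0, 0, 0, 0, 0, 0, 1], [0, 0, 0, 0, 0, 0, 1]]]'

```text
time_s: 7.2
tool_pos: [0.5476, 0.1522, 0.219]
eef_rot: [[0.01, 1.0, -0.003], [1.0, -0.01, -0.001], [-0.001, -0.003, -1.0]]
force: [-0.6, 0.9, -2.5]
width: 0.0297
grip_force: 99.1
```

>>> drive_tool --targets '[[[0, 0, 0, 0, 0, -0.091, 1], [0, 0, 0, 0, 0, -0.09, 1], [-30, -7, 0, 0, 0, 0, 1], [-42, -9.5, 0, 0, 0, 0, 1], [-42, -9.5, 0, 0, 0, 0, 1], [-42, -9.5, 0, 0, 0, 0, 1], [-42, -9.5, 0, 0, 0, 0, 1], [-42, -9.5, 0, 0, 0, 0, 1], [-42, -9.5, 15, 0, 0, 0, 1], [-38, -9, 25, 0, 0, 0, 1], [-17, -2.5, 25, 0, 0, 0, 1], [0, 0, 0, 0, 0, 0, 1]]]'

```text
time_s: 8.7
tool_pos: [0.5282, -0.1923, 0.1503]
eef_rot: [[-0.168, 0.986, -0.011], [0.986, 0.168, 0.005], [0.007, -0.01, -1.0]]
force: [0.7, 0.8, -2.9]
width: 0.0298
grip_force: 99.2
```

Run:
```python
from h import *
s=bot.state();R=np.array(s["eef_rot"]);print(s["time_s"],s["tool_pos"],R.round(3).tolist(),s["width"],np.round(s["force"],2))
p=cams.snapshot("top");q=cams.snapshot("scene")
cv2.imwrite("pics/t2.png",p["pixels"]);cv2.imwrite("pics/s2.png",q["pixels"])
a=cv2.resize(p["pixels"][140:240,345:445],(400,400),interpolation=2);b=cv2.resize(q["pixels"][120:220,200:300],(400,400),interpolation=2)
cv2.imwrite("pics/g2.png",np.hstack([a,b]))
```

```text
8.7 [ 0.52821998 -0.19230839  0.15026753] [[-0.168, 0.986, -0.011], [0.986, 0.168, 0.005], [0.007, -0.01, -1.0]] 0.029750394781719883 [ 0.66  0.82 -2.89]
```

View pics/g2.png

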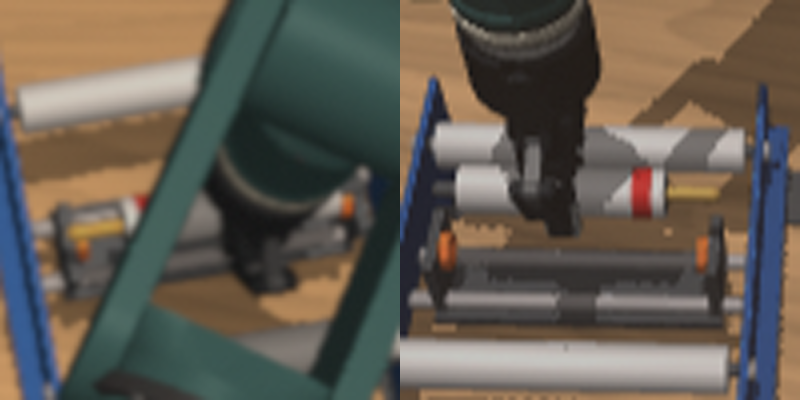

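Roller held level over the place, fixed pin at left, brass tip at scene ≈(279,167), cups at ≈(211,182) and (275,182). I'll compare predicted against seen positions to calibrate the axes.

Run:
```python
from h import *
s=bot.state();R=np.array(s["eef_rot"]);t=np.array(s["tool_pos"])
p=cams.snapshot("top");q=cams.snapshot("scene")
def blob(P,roi,lo,hi):
    u,v,w,h=roi;m=cv2.inRange(cv2.cvtColor(P["pixels"][v:v+h,u:u+w],cv2.COLOR_BGR2HSV),lo,hi)
    n,l,st,ce=cv2.connectedComponentsWithStats(m);i=1+np.argmax(st[1:,4]);return st[i]+[u,v,0,0,0],ce[i]+[u,v]
print("brass scene",blob(q,(262,155,30,25),(15,110,70),(32,255,255)))
print("brass top",blob(p,(355,190,30,15),(18,110,70),(32,255,255)))
print("red scene",blob(q,(250,155,30,25),(0,120,60),(4,255,255)))
g=t+R[:,2]*.003
for y in(.099,.082,.065,.058,.054,.05):
    X=g+R[:,0]*y;print("pred y",y,X.round(4),"scene",proj(q,X).round(1),"top",proj(p,X).round(1))
c=np.array([.5303,-.1936,.09]);Y=np.array([-.170,.985,0])
for y in(.088,.081,-.081,-.088):
    X=c+Y*y;print("cup",y,"scene",proj(q,X).round(1),"top",proj(p,X).round(1),"rim top scene",proj(q,X+[0,0,.012]).round(1),"top",proj(p,X+[0,0,.012]).round(1))
```

```text
brass scene (array([266, 164,  21,  16, 166]), array([276.93975904, 169.07228916]))
brass top (array([362, 193,  14,   6,  50]), array([368.78, 195.6 ]))
red scene (array([258, 162,   5,  12,  51]), array([259.64705882, 167.23529412]))
pred y 0.099 [ 0.5138 -0.0941  0.152 ] scene [[279.5 168.8]] top [[360.6 197.2]]
pred y 0.082 [ 0.5167 -0.1109  0.1519] scene [[272.8 168.7]] top [[367.6 196. ]]
pred y 0.065 [ 0.5196 -0.1276  0.1519] scene [[266.1 168.5]] top [[374.6 194.9]]
pred y 0.058 [ 0.5208 -0.1345  0.1519] scene [[263.3 168.5]] top [[377.5 194.4]]
pred y 0.054 [ 0.5215 -0.1385  0.1519] scene [[261.7 168.5]] top [[379.2 194.1]]
pred y 0.05 [ 0.5222 -0.1424  0.1518] scene [[260.1 168.4]] top [[380.8 193.8]]
cup 0.088 scene [[276.2 183.2]] top [[363.5 201.2]] rim top scene [[275.9 180.5]] top [[364.  200.3]]
cup 0.081 scene [[273.5 183.2]] top [[366.3 200.7]] rim top scene [[273.2 180.4]] top [[366.7 199.9]]
cup -0.081 scene [[212.2 182. ]] top [[429. 190.]] rim top scene [[211.3 179.2]] top [[430.1 189. ]]
cup -0.088 scene [[209.6 181.9]] top [[431.7 189.5]] rim top scene [[208.6 179.1]] top [[432.8 188.6]]
```

Run:
```python
import cv2,numpy as np
t=cv2.imread("pics/top0.png");s=cv2.imread("pics/scene0.png")
def c(im,u,v,w=20,h=30,k=15):return cv2.resize(im[v:v+h,u:u+w],None,fx=k,fy=k,interpolation=cv2.INTER_NEAREST)
P=[c(t,355,188,20,20,20),c(t,420,176,20,20,20),c(s,202,170,20,20,20),c(s,268,170,20,20,20)]
o=[(355,188),(420,176),(202,170),(268,170)]
for im,(u,v) in zip(P,o):
    for k in range(0,20,2):
        cv2.putText(im,str(u+k),(k*20,8),0,.3,(0,255,255),1);cv2.putText(im,str(v+k),(0,k*20+14),0,.3,(0,255,255),1)
cv2.imwrite("pics/cups.png",cv2.resize(np.vstack([np.hstack(P[:2]),np.hstack(P[2:])]),(600,600),interpolation=3))
```

```text
(no output)
```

View pics/cups.png

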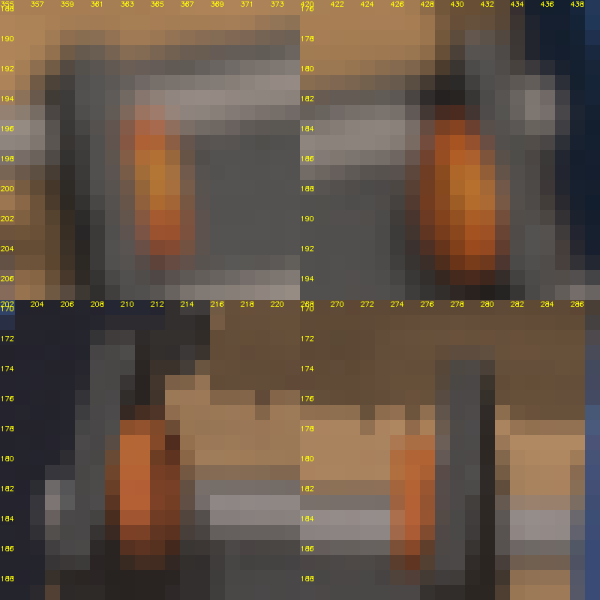

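Pixels agree within about 1 px: cup offset about 0 to +2 mm, and roller axis about at TCP height. Tilting above the place now, sprung end down, backed off along -y.

>>> drive_tool --targets '[[[-10, 0, 0, 0, 0, 0, 1], [-10, 0, 0, 0, 0, 0, 1], [0, 0, 0, 0, -0.085, 0, 1], [0, 0, 0, 0, -0.085, 0, 1], [0, 0, 0, 0, -0.083, 0, 1], [0, 0, 0, 0, 0, 0, 1], [0, 0, 0, 0, 0, 0, 1]]]'

```text
time_s: 9.78
tool_pos: [0.535, -0.2126, 0.1567]
eef_rot: [[-0.164, 0.985, 0.043], [0.954, 0.17, -0.246], [-0.25, 0.001, -0.968]]
force: [-0.4, -0.0, -2.8]
width: 0.0293
grip_force: 99.0
```

```bash
cat >> h.py <<'E'
S=np.array([.5311,-.1936,.09]);C=np.array([[.985,-.170,0],[.170,.985,0],[0,0,1.]]).T  # columns conveyor x,y,z
C=np.array([[.9854,-.170,0],[.170,.9854,0],[0,0,1.]])
def rep():
    s=bot.state();R=np.array(s["eef_rot"]);t=np.array(s["tool_pos"])
    print("t",s["time_s"],"TCP conv mm",(C.T@(t-S)*1000).round(1),"roller axis",(C.T@R[:,0]).round(3),"tool y",(C.T@R[:,1]).round(3),"tip",(C.T@(t+R[:,0]*.099-S)*1000).round(1),"F",(C.T@s["force"]).round(2),"M",np.round(s["moment"],2),"w",round(s["width"],4),round(s["grip_force"],1))
    return R,t
E
python3 -c "
from h import *
rep()"
```

```text
t 9.775 TCP conv mm [  0.6 -19.4  66.7] roller axis [ 0.     0.968 -0.25 ] tool y [ 1.    -0.     0.001] tip [ 0.6 76.5 42. ] F [-0.41  0.05 -2.76] M [ 0.17  0.05 -0.01] w 0.0293 99.0
```

>>> drive_tool --targets '[[[-3.9, 0, 1, 0, 0, 0, 1], [2, 0, 8, 0, 0, 0, 1], [2, 0, 8, 0, 0, 0, 1], [2, 0, 8, 0, 0, 0, 1], [2, 0, 8, 0, 0, 0, 1], [2, 0, 7.7, 0, 0, 0, 1], [0, 0, 0, 0, 0, 0, 1], [0, 0, 0, 0, 0, 0, 1]]]'

```text
time_s: 10.78
tool_pos: [0.5357, -0.2165, 0.1157]
eef_rot: [[-0.165, 0.985, 0.043], [0.954, 0.17, -0.247], [-0.251, 0.0, -0.968]]
force: [0.4, 0.2, -2.7]
width: 0.0298
grip_force: 99.0
```

Run:
```python
from h import *
R,t=rep()
p=cams.snapshot("top");q=cams.snapshot("scene")
print(proj(q,t+R[:,0]*.099),proj(q,t+R[:,0]*.065),proj(p,t+R[:,0]*.099))
a=cv2.resize(p["pixels"][180:220,350:390],(400,400),interpolation=2);b=cv2.resize(q["pixels"][165:205,245:285],(400,400),interpolation=2)
cv2.imwrite("pics/g3.png",np.hstack([a,b]))
```

```text
t 10.775 TCP conv mm [  0.6 -23.4  25.7] roller axis [-0.     0.968 -0.251] tool y [1. 0. 0.] tip [ 0.6 72.5  0.8] F [ 0.48  0.14 -2.73] M [ 0.2   0.07 -0.02] w 0.0298 99.0
[[270.2115077  183.35408418]] [[257.39716155 181.1557579 ]] [[369.56923865 199.51880833]]
```

View pics/g3.png

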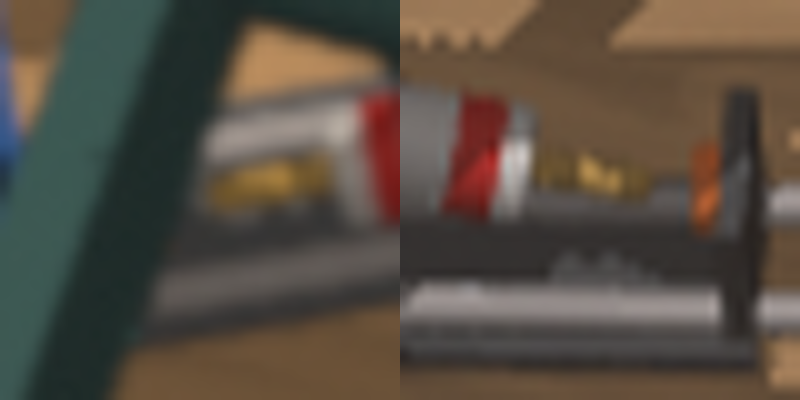

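The brass tip sits at scene ≈(270,183), in front of the orange cup (mouth at u≈273.5, centre v≈183.3). It looks about 1 mm high. Correcting slightly and moving in.

>>> drive_tool --targets '[[[2.2, -0.6, 0.4, 0, 0, 0, 1], [1.9, 0, -0.5, 0, 0, 0, 1], [1.9, 0, -0.5, 0, 0, 0, 1], [1.9, 0, -0.5, 0, 0, 0, 1], [1.9, 0, -0.5, 0, 0, 0, 1], [0, 0, 0, 0, 0, 0, 1], [0, 0, 0, 0, 0, 0, 1]]]'

```text
time_s: 11.75
tool_pos: [0.5332, -0.2069, 0.1145]
eef_rot: [[-0.165, 0.985, 0.043], [0.954, 0.17, -0.247], [-0.251, 0.0, -0.968]]
force: [-0.6, 0.5, -2.5]
width: 0.0297
grip_force: 99.0
```

>>> drive_tool --targets '[[[0.97, 0, -0.25, 0, 0, 0, 1], [0.97, 0, -0.25, 0, 0, 0, 1], [0, 0, 0, 0, 0, 0, 1], [0, 0, 0, 0, 0, 0, 1]]]'

```text
time_s: 12.25
tool_pos: [0.5329, -0.2049, 0.1145]
eef_rot: [[-0.165, 0.985, 0.043], [0.954, 0.17, -0.247], [-0.25, -0.0, -0.968]]
force: [0.1, -0.3, -2.8]
width: 0.0298
grip_force: 99.0
```

```bash
python3 -c "
from h import *
rep()"
```

```text
t 12.25 TCP conv mm [ -0.2 -11.4  24.5] roller axis [-0.     0.968 -0.25 ] tool y [ 1.  0. -0.] tip [-0.2 84.4 -0.3] F [ 0.09 -0.29 -2.76] M [ 0.25  0.07 -0.06] w 0.0298 99.0
```

>>> drive_tool --targets '[[[0.97, 0, -0.25, 0, 0, 0, 1], [0.97, 0, -0.25, 0, 0, 0, 1], [0, 0, 0, 0, 0, 0, 1], [0, 0, 0, 0, 0, 0, 1]]]'

```text
time_s: 12.75
tool_pos: [0.5326, -0.2029, 0.1145]
eef_rot: [[-0.165, 0.985, 0.043], [0.954, 0.17, -0.247], [-0.25, 0.0, -0.968]]
force: [1.2, -0.2, -2.5]
width: 0.0295
grip_force: 99.0
```

>>> drive_tool --targets '[[[0.97, 0, -0.25, 0, 0, 0, 1], [0.97, 0, -0.25, 0, 0, 0, 1], [0, 0, 0, 0, 0, 0, 1], [0, 0, 0, 0, 0, 0, 1]]]'

```text
time_s: 13.25
tool_pos: [0.5322, -0.2009, 0.1145]
eef_rot: [[-0.165, 0.985, 0.043], [0.954, 0.17, -0.247], [-0.25, 0.0, -0.968]]
force: [-0.4, 0.2, -3.5]
width: 0.0295
grip_force: 99.0
```

>>> drive_tool --targets '[[[0.97, 0, -0.25, 0, 0, 0, 1], [0, 0, 0, 0, 0, 0, 1], [0, 0, 0, 0, 0, 0, 1]]]'

```text
time_s: 13.62
tool_pos: [0.532, -0.1999, 0.1145]
eef_rot: [[-0.165, 0.985, 0.043], [0.954, 0.17, -0.247], [-0.25, 0.0, -0.968]]
force: [-0.4, 0.5, -3.0]
width: 0.0293
grip_force: 99.0
```

>>> drive_tool --targets '[[[0.97, 0, -0.25, 0, 0, 0, 1], [0, 0, 0, 0, 0, 0, 1], [0, 0, 0, 0, 0, 0, 1]]]'

```text
time_s: 14.0
tool_pos: [0.5319, -0.1991, 0.1146]
eef_rot: [[-0.165, 0.985, 0.043], [0.954, 0.17, -0.247], [-0.251, 0.0, -0.968]]
force: [0.1, -1.5, -3.0]
width: 0.0296
grip_force: 99.0
```

>>> drive_tool --targets '[[[0.97, 0, -0.25, 0, 0, 0, 1], [0, 0, 0, 0, 0, 0, 1], [0, 0, 0, 0, 0, 0, 1]]]'

```text
time_s: 14.38
tool_pos: [0.5319, -0.1987, 0.1149]
eef_rot: [[-0.164, 0.985, 0.043], [0.954, 0.17, -0.248], [-0.252, 0.0, -0.968]]
force: [0.8, -3.3, -2.9]
width: 0.0292
grip_force: 99.0
```

>>> drive_tool --targets '[[[0.97, 0, -0.25, 0, 0, 0, 1], [0, 0, 0, 0, 0, 0, 1], [0, 0, 0, 0, 0, 0, 1]]]'

```text
time_s: 14.75
tool_pos: [0.5316, -0.1971, 0.1146]
eef_rot: [[-0.165, 0.985, 0.043], [0.954, 0.17, -0.247], [-0.251, 0.0, -0.968]]
force: [1.1, -4.0, -3.0]
width: 0.0295
grip_force: 99.0
```

Contact felt (4 N preload) at nominal tip y≈90, which matches the cup bottom with a small offset. Pressing along the roller axis.

>>> drive_tool --targets '[[[1, 0, 0, 0, 0, 0, 1], [1, 0, 0, 0, 0, 0, 1], [1, 0, 0, 0, 0, 0, 1], [1, 0, 0, 0, 0, 0, 1], [1, 0, 0, 0, 0, 0, 1], [0, 0, 0, 0, 0, 0, 1], [0, 0, 0, 0, 0, 0, 1]]]'

```text
time_s: 15.62
tool_pos: [0.5309, -0.1929, 0.1136]
eef_rot: [[-0.165, 0.985, 0.043], [0.954, 0.17, -0.248], [-0.252, 0.0, -0.968]]
force: [2.0, -6.1, -1.7]
width: 0.0294
grip_force: 99.0
```

Run:
```python
from h import *
R,t=rep()
p=cams.snapshot("top");q=cams.snapshot("scene")
a=cv2.resize(p["pixels"][170:220,350:400],(400,400),interpolation=2);b=cv2.resize(q["pixels"][160:210,240:290],(400,400),interpolation=2)
cv2.imwrite("pics/g4.png",np.hstack([a,b]))
```

```text
t 15.625 TCP conv mm [-0.1  0.8 23.6] roller axis [-0.     0.968 -0.252] tool y [1. 0. 0.] tip [-0.1 96.6 -1.4] F [ 0.92 -6.32 -1.74] M [-0.77 -0.04 -0.  ] w 0.0294 99.0
```

View pics/g4.png

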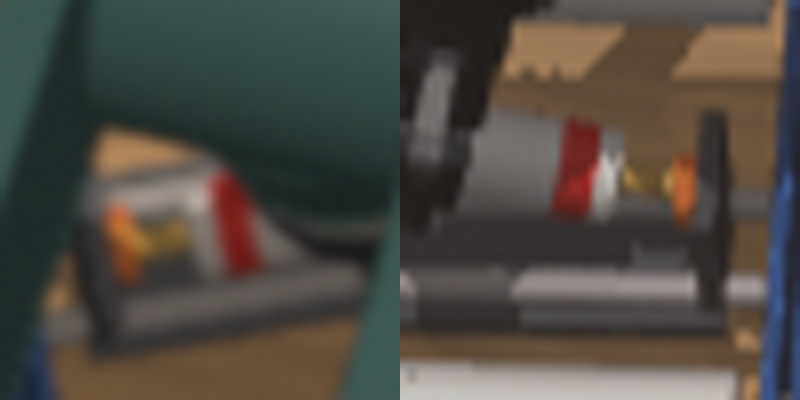

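The brass pin is clearly inside the cup: exposed length is about 16 mm and it sits centred on the orange mouth. The 6.3 N reading matches about 6.7 mm of compression. Pressing on to about 14.5 mm.

>>> drive_tool --targets '[[[1, 0, 0, 0, 0, 0, 1], [1, 0, 0, 0, 0, 0, 1], [1, 0, 0, 0, 0, 0, 1], [1, 0, 0, 0, 0, 0, 1], [1, 0, 0, 0, 0, 0, 1], [1, 0, 0, 0, 0, 0, 1], [1, 0, 0, 0, 0, 0, 1], [0.8, 0, 0, 0, 0, 0, 1], [0, 0, 0, 0, 0, 0, 1], [0, 0, 0, 0, 0, 0, 1]]]'

```text
time_s: 16.98
tool_pos: [0.5298, -0.1863, 0.1122]
eef_rot: [[-0.164, 0.985, 0.044], [0.953, 0.17, -0.25], [-0.254, 0.001, -0.967]]
force: [1.1, -8.6, -1.6]
width: 0.0299
grip_force: 99.0
```

```bash
python3 -c "
from h import *
rep()"
```

```text
t 16.975 TCP conv mm [-0.   7.4 22.2] roller axis [ 0.     0.967 -0.254] tool y [1.    0.    0.001] tip [ -0.  103.1  -3. ] F [-0.42 -8.63 -1.63] M [-1.16 -0.06  0.01] w 0.0299 99.0
```

>>> drive_tool --targets '[[[1, 0, 0, 0, 0, 0, 1], [0.5, 0, 0, 0, 0, 0, 1], [0, 0, 0, 0, 0, 0, 1], [0.1, 0, 2.7, 0, 0.032, 0, 1], [0.1, 0, 2.7, 0, 0.032, 0, 1], [0.1, 0, 2.7, 0, 0.032, 0, 1], [0.1, 0, 2.7, 0, 0.032, 0, 1], [0.1, 0, 2.7, 0, 0.032, 0, 1], [0, 0, 0, 0, 0, 0, 1], [0, 0, 0, 0, 0, 0, 1]]]'

```text
time_s: 18.23
tool_pos: [0.53, -0.1876, 0.0983]
eef_rot: [[-0.169, 0.986, 0.017], [0.981, 0.17, -0.096], [-0.098, 0.001, -0.995]]
force: [0.2, -9.6, -1.7]
width: 0.0298
grip_force: 98.9
```

```bash
python3 -c "
from h import *
rep()"
```

```text
t 18.225 TCP conv mm [-0.   6.1  8.3] roller axis [ 0.     0.995 -0.098] tool y [ 1.    -0.     0.001] tip [  0.  104.7  -1.4] F [-1.49 -9.5  -1.73] M [-1.32 -0.11  0.12] w 0.0298 98.9
```

>>> drive_tool --targets '[[[0, 0, 2.7, 0, 0.033, 0, 1], [0, 0, 2.7, 0, 0.033, 0, 1], [0, 0, 0, 0, 0, 0, 1], [0, 0, 0, 0, 0, 0, 1]]]'

```text
time_s: 18.73
tool_pos: [0.5301, -0.188, 0.0927]
eef_rot: [[-0.17, 0.986, 0.006], [0.985, 0.17, -0.031], [-0.032, 0.001, -0.999]]
force: [1.3, -8.8, -3.0]
width: 0.0297
grip_force: 99.0
```

>>> drive_tool --targets '[[[0, 0, 2.7, 0, 0.032, 0, 1], [0, 0, 0, 0, 0, 0, 1], [0, 0, 0, 0, 0, 0, 1]]]'

```text
time_s: 19.1
tool_pos: [0.5301, -0.1881, 0.0899]
eef_rot: [[-0.17, 0.986, 0.001], [0.986, 0.17, 0.0], [0.0, 0.001, -1.0]]
force: [0.4, -9.1, -2.5]
width: 0.0295
grip_force: 99.0
```

Run:
```python
from h import *
R,t=rep()
p=cams.snapshot("top");q=cams.snapshot("scene")
print(proj(q,t-R[:,0]*.083),proj(q,t-R[:,0]*.065),proj(p,t-R[:,0]*.083))
a=cv2.resize(p["pixels"][170:210,405:445],(400,400),interpolation=2);b=cv2.resize(q["pixels"][150:230,200:300],(500,400),interpolation=2)[:,:400]
cv2.imwrite("pics/g5.png",np.hstack([a,b]))
```

```text
t 19.1 TCP conv mm [ 0.   5.6 -0.1] roller axis [0. 1. 0.] tool y [ 1.    -0.     0.001] tip [ 0.000e+00  1.046e+02 -1.000e-01] F [-1.14 -9.02 -2.49] M [-1.43 -0.1   0.04] w 0.0295 99.0
[[213.48606756 182.23114995]] [[220.31489536 182.36970395]] [[427.61465736 189.91475717]]
```

View pics/g5.png

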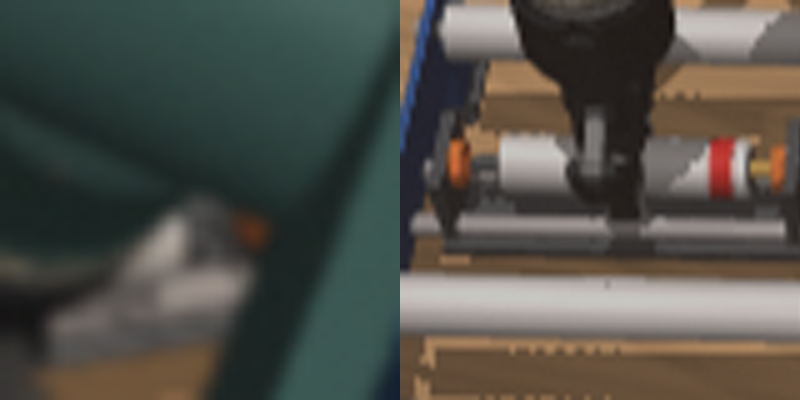

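The roller is level. The left pin is at v≈182.6 and its cup centre at v≈182.4, so they line up. Easing back toward the fixed-pin cup.

>>> drive_tool --targets '[[[-1, 0, 0, 0, 0, 0, 1], [-1, 0, 0, 0, 0, 0, 1], [-1, 0, 0, 0, 0, 0, 1], [0, 0, 0, 0, 0, 0, 1], [0, 0, 0, 0, 0, 0, 1]]]'

```text
time_s: 19.82
tool_pos: [0.5306, -0.1905, 0.0898]
eef_rot: [[-0.17, 0.985, 0.001], [0.985, 0.17, 0.001], [0.001, 0.001, -1.0]]
force: [-0.2, -7.5, -2.7]
width: 0.03
grip_force: 99.0
```

>>> drive_tool --targets '[[[-1, 0, 0, 0, 0, 0, 1], [-1, 0, 0, 0, 0, 0, 1], [0, 0, 0, 0, 0, 0, 1], [0, 0, 0, 0, 0, 0, 1]]]'

```text
time_s: 20.32
tool_pos: [0.5309, -0.1922, 0.0898]
eef_rot: [[-0.17, 0.985, 0.0], [0.985, 0.17, 0.002], [0.001, 0.001, -1.0]]
force: [0.9, -8.5, -3.6]
width: 0.0301
grip_force: 99.0
```

```bash
python3 -c "
from h import *
rep()"
```

```text
t 20.325 TCP conv mm [ 0.   1.4 -0.2] roller axis [0.    1.    0.001] tool y [ 1.    -0.     0.001] tip [ 0.000e+00  1.004e+02 -1.000e-01] F [-0.54 -8.51 -3.57] M [-1.16 -0.07  0.06] w 0.0301 99.0
```

>>> drive_tool --targets '[[[-1, 0, 0, 0, 0, 0, 1], [-1, 0, 0, 0, 0, 0, 1], [0, 0, 0, 0, 0, 0, 1], [0, 0, 0, 0, 0, 0, 1]]]'

```text
time_s: 20.82
tool_pos: [0.5312, -0.194, 0.0897]
eef_rot: [[-0.17, 0.985, 0.0], [0.985, 0.17, 0.002], [0.002, 0.001, -1.0]]
force: [0.8, -6.9, -2.6]
width: 0.0293
grip_force: 99.0
```

>>> drive_tool --targets '[[[-1, 0, 0, 0, 0, 0, 1], [0, 0, 0, 0, 0, 0, 1], [0, 0, 0, 0, 0, 0, 1]]]'

```text
time_s: 21.2
tool_pos: [0.5313, -0.1948, 0.0896]
eef_rot: [[-0.17, 0.985, 0.0], [0.985, 0.17, 0.002], [0.002, 0.001, -1.0]]
force: [0.5, -6.1, -3.2]
width: 0.03
grip_force: 99.0
```

>>> drive_tool --targets '[[[-1, 0, 0, 0, 0, 0, 1], [0, 0, 0, 0, 0, 0, 1], [0, 0, 0, 0, 0, 0, 1]]]'

```text
time_s: 21.58
tool_pos: [0.5315, -0.1957, 0.0896]
eef_rot: [[-0.17, 0.985, 0.0], [0.985, 0.17, 0.003], [0.002, 0.001, -1.0]]
force: [-0.2, -6.0, -1.4]
width: 0.0296
grip_force: 99.0
```

```bash
python3 -c "
from h import *
rep()"
```

```text
t 21.575 TCP conv mm [ 0.  -2.1 -0.4] roller axis [-0.     1.     0.002] tool y [1.    0.    0.001] tip [ 0.  96.9 -0.1] F [-1.19 -5.87 -1.39] M [-1.   -0.09  0.07] w 0.0296 99.0
```

>>> drive_tool --targets '[[[-0.8, 0, 0, 0, 0, 0, 1], [0, 0, 0, 0, 0, 0, 1], [0, 0, 0, 0, 0, 0, 1]]]'

```text
time_s: 21.95
tool_pos: [0.5316, -0.1964, 0.0896]
eef_rot: [[-0.17, 0.985, 0.0], [0.985, 0.17, 0.003], [0.003, 0.001, -1.0]]
force: [0.9, -6.3, -2.0]
width: 0.0297
grip_force: 99.0
```

>>> drive_tool --targets '[[[-0.8, 0, 0, 0, 0, 0, 1], [0, 0, 0, 0, 0, 0, 1], [0, 0, 0, 0, 0, 0, 1]]]'

```text
time_s: 22.32
tool_pos: [0.5317, -0.1968, 0.0896]
eef_rot: [[-0.17, 0.985, -0.0], [0.985, 0.17, 0.003], [0.003, 0.001, -1.0]]
force: [-0.8, -6.2, -2.5]
width: 0.0294
grip_force: 99.0
```

```bash
python3 -c "
from h import *
rep()"
```

```text
t 22.325 TCP conv mm [ 0.  -3.3 -0.4] roller axis [-0.     1.     0.003] tool y [1.    0.    0.001] tip [ 0.  95.7 -0.1] F [-1.85 -5.93 -2.51] M [-0.86 -0.09  0.14] w 0.0294 99.0
```

>>> drive_tool --targets '[[[-0.8, 0, 0, 0, 0, 0, 1], [0, 0, 0, 0, 0, 0, 1], [0, 0, 0, 0, 0, 0, 1], [0, 0, 0, 0, 0, 0, 1]]]'

```text
time_s: 22.82
tool_pos: [0.5317, -0.197, 0.0896]
eef_rot: [[-0.17, 0.985, -0.0], [0.985, 0.17, 0.005], [0.005, 0.001, -1.0]]
force: [-0.4, -4.0, -0.0]
width: 0.0298
grip_force: 99.0
```

>>> drive_tool --targets '[[[-0.8, 0, 0, 0, 0, 0, 1], [0, 0, 0, 0, 0, 0, 1], [0, 0, 0, 0, 0, 0, 1], [0, 0, 0, 0, 0, 0, 1]]]'

```text
time_s: 23.32
tool_pos: [0.5317, -0.1972, 0.0895]
eef_rot: [[-0.17, 0.985, -0.001], [0.985, 0.17, 0.006], [0.006, 0.0, -1.0]]
force: [0.9, 0.9, 1.2]
width: 0.0296
grip_force: 99.1
```

Run:
```python
from h import *
rep()
p=cams.snapshot("top");q=cams.snapshot("scene")
b=cv2.resize(q["pixels"][155:215,200:290],(720,480),interpolation=2)
cv2.imwrite("pics/g6.png",b)
```

```text
t 23.325 TCP conv mm [ 0.  -3.7 -0.5] roller axis [-0.     1.     0.006] tool y [1. 0. 0.] tip [-0.  95.3  0.1] F [0.99 0.76 1.25] M [ 0.09 -0.04  0.11] w 0.0296 99.1
```

View pics/g6.png

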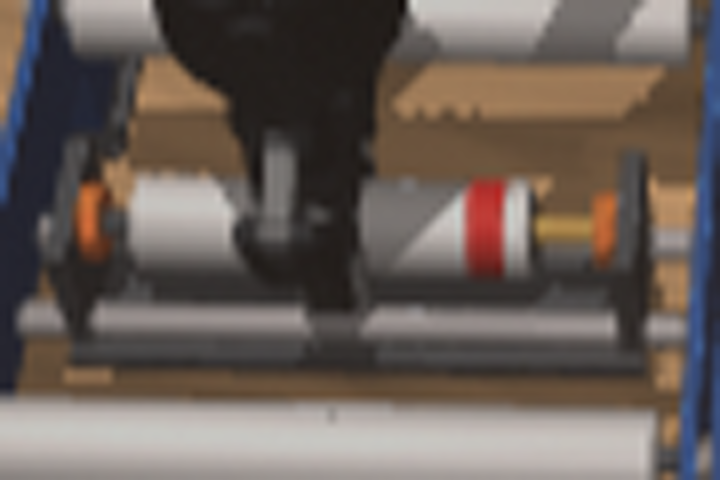

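The force has dropped to zero: the fixed pin has bottomed and the spring is held between the cups. Both pins show inside their orange cups (left x≈105, right x≈592 in the crop). Releasing and backing away upward.

>>> drive_tool --targets '[[[0, 0, 0, 0, 0, 0, 1], [0, 0, 0, 0, 0, 0, 1], [0, 0, 0, 0, 0, 0, -0.5], [0, 0, 0, 0, 0, 0, -0.5], [0, 0, 0, 0, 0, 0, -0.5], [0, 0, 0, 0, 0, 0, -0.5], [0, 0, 0, 0, 0, 0, -0.5], [0, 0, 0, 0, 0, 0, -0.5], [0, 0, 0, 0, 0, 0, -0.5]]]' --grip_force 40

```text
time_s: 24.55
tool_pos: [0.5317, -0.1978, 0.0894]
eef_rot: [[-0.17, 0.985, -0.001], [0.985, 0.17, 0.005], [0.005, 0.0, -1.0]]
force: [-0.7, -0.7, 0.5]
width: 0.0644
grip_force: 0.0
```

>>> drive_tool --targets '[[[0, 0, -8, 0, 0, 0, -0.5], [0, 0, -15, 0, 0, 0, -0.5], [0, 0, -30, 0, 0, 0, -0.5], [0, 0, -40, 0, 0, 0, -0.5], [0, 0, -40, 0, 0, 0, -0.5], [-30, -30, -20, 0, 0, 0, -0.5], [-30, -30, 0, 0, 0, 0, -0.5], [-30, -30, 0, 0, 0, 0, -0.5], [0, 0, 0, 0, 0, 0, -0.5], [0, 0, 0, 0, 0, 0, -0.5]]]'

```text
time_s: 25.8
tool_pos: [0.4587, -0.3025, 0.243]
eef_rot: [[-0.17, 0.985, 0.001], [0.985, 0.17, 0.004], [0.004, 0.001, -1.0]]
force: [0.3, 0.7, 0.1]
width: 0.0642
grip_force: 0.0
```

Run:
```python
from h import *
rep()
p=cams.snapshot("top");q=cams.snapshot("scene")
a=cv2.resize(p["pixels"][160:220,350:440],(450,300),interpolation=2);b=cv2.resize(q["pixels"][155:215,200:290],(450,300),interpolation=2)
cv2.imwrite("pics/g7.png",np.vstack([a,b]))
```

```text
t 25.8 TCP conv mm [-89.9 -95.  153. ] roller axis [0.    1.    0.004] tool y [ 1.    -0.     0.001] tip [-89.8   4.  153.4] F [0.39 0.6  0.09] M [ 0.01 -0.   -0.  ] w 0.0642 0.0
```

View pics/g7.png

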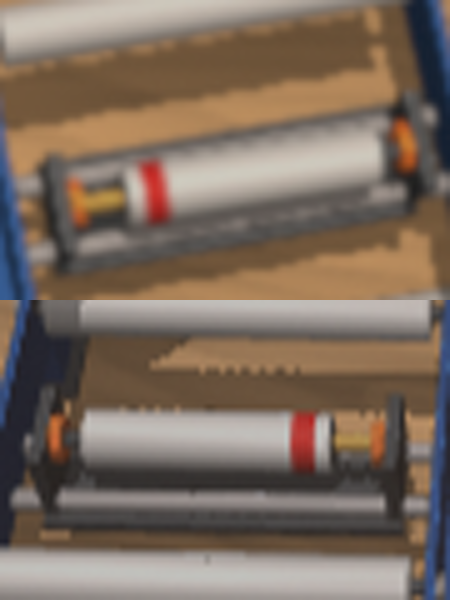

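Both views show the roller level in the middle place with a pin in each orange cup, and the gripper clear of it.

```bash
python3 -c "
from cell import bot
print(bot.hand_in())"
```

```text
the job is handed in; nothing more can be done
None
```

The spare roller is fitted in the conveyor's middle place, level with a pin in each cup. The arm is clear, and I handed the job in at about 26 s of the 72 s allowed.

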